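Refit the spring-loaded bayonet cap on the wash-corner water filter

TASK

The light-blue cap has been taken off the water filter for cleaning. Put it back on: fit its two lugs into the collar's slots, push it in against the spring, twist it clockwise (seen from above) to the end of its short travel and let it rise into its notches, so that it stays locked and upright when you let go. Do not force it, and leave everything else on the ledge where it is.

Things in the scene. Friction and masses are not known exactly. Their poses are not given: they have to be found in the camera images.
- filter: Water filter housing fixed upright on the ledge: white cylinder, 90 mm diameter, 100 mm tall, grey foot 110 mm across, blue stripe, blue bayonet collar on top. Origin at the centre of its underside, z up; its x axis points along the blue outlet stub (22 mm diameter, to 65 mm from the axis, 45 mm high).
- filter_mouth (a point): Centre of the collar's mouth, level with the collar's top; axes as filter. Bore 52 mm diameter, two opposite slots 15 mm wide reaching 35 mm from the axis, an orange dab on the rim at each. The collar was screwed on by hand: the slots' line stands anywhere within 0.25 rad either side of the housing's x axis (not in its pose): feel for it (lugs on the rim, turn until they drop).
- filter_notch (a point): Point on the axis, 18 mm below the collar top; the cap's origin is here when locked. The lip beside the slots is 10 mm thick. Pushed below it, the lugs turn clockwise only, under the lip, to an end stop about 1.1 rad from mid-slot (0.93 to 1.1 rad is good); there a notch 6 mm deep in the lip's underside lets them rise. The collar does not turn in use.
- filter_spring (a point): On the axis, 12 mm below the collar top: top of the spring-loaded steel plate at rest, 0.8 N per mm. The lugs clear the lip with the cap's origin 24 mm below the collar top (10 N); at 30 mm (15 N) the cap's flange lands on the collar. More than 40 N of contact force (all contacts) between cap and housing would crack the lugs, so turn to the stop only lightly (0.15 N m).
- cap: Light-blue round cap, 65 mm tall, about 130 g, loose, standing upright on the ledge on its nose. Origin at the centre of the nose's underside, z up. Nose 38 mm diameter, widening to a plug of 48 mm from 6 mm height up; two orange lugs on opposite sides along the cap's x axis, at 8 to 14 mm height, 10 mm wide, reaching 33 mm from the axis; flange 76 mm diameter at 30 to 35 mm height.
- cap_grip (a point): Middle of the cap's dark-blue grip bar, 50 mm above the cap's origin, on its axis. The bar is 64 mm long along the cap's x (the line of the lugs), 14 mm thick along y, and stands from 35 to 65 mm height. A half turn of the cap makes no difference. With its lugs on the collar's top the cap's origin is 8 mm below the collar top; in the slots, lying on the spring, 13 to 14 mm; locked, 18 mm.
- mug: Steel mug, 76 mm diameter, 85 mm tall, loose, to be left alone. Origin under its centre.
- bowl: Aluminium bowl, 150 mm across, 50 mm tall, loose, to be left alone. Origin under its centre.
- jug: Blue plastic jug with a handle, about 105 mm diameter, 150 mm tall, loose, to be left alone. Origin under its centre.
- brush: Wooden nail brush, 100 x 36 x 38 mm, loose, to be left alone. Origin under its centre.
- soap_dish: Green plastic soap dish, 85 x 120 x 30 mm, its flap lid open towards +x and about 100 mm tall, loose, to be left alone. Origin under its centre.
- handwash: Clear handwash bottle with green cap, 52 mm diameter, 130 mm tall, loose, to be left alone. Origin under its centre.
Mind the look-alikes: they are no part of the job. What is shaped like the cap but green or pink is not meant.

How it is judged:
By the outcome, as a careful person would: the job done as asked, in the order asked, and still so for the second after the job is handed in, with the robot touching nothing.
It also fails if it takes over 72 s, if anything falls off the work surface, if the arm or the gripper's body presses on something with over 40 N, if the wrist force passes 120 N, or if a joint passes its speed limit or range.

ROBOT

A 6-joint arm with a two-finger parallel gripper is mounted at the origin on the work surface. World frame = base frame: x ahead of the robot, y to its left, z up, the work surface at z = 0. Lengths are in m, angles in rad, forces in N, time in s.
With the tool pointing down it reaches from about 0.35 to 0.975 m from the base axis. Payload 4.9 kg.
Tool frame: the origin (TCP) lies midway between the tips of the shut fingers; the grasp point (between the pads) lies 19 mm behind it; z points along the fingers, y is the line along which they close (so a half turn about z gives the same grasp; the last joint's range is limited). The gripper opens to 85 mm and grips with 20 to 120 N. Pads are 22 mm wide; open, the fingers measure 114 mm over their backs; the gripper's body (76 mm by 85 mm) begins 54 mm behind the grasp point. The pads swing forward as they close: fully open they stand 13 mm farther back than shut.
Start: joints at [1.142, 0.053, 1.613, -0, 1.476, -0.119], TCP at [0.191, 0.595, 0.231] pointing down, gripper open.
Joint ranges: [-3.01, 3.01], [-1.01, 2.22], [0.06, 2.58], [-1.02, 4.17], [0.09, 2.62], [-3.14, 3.14]. Speed limits (rad/s): [2.57, 2.57, 3.14, 3.14, 3.14, 3.14].

INTERFACE

Orientations are given as a rotation vector (axis times angle).
In Python, from station import ctrl gives the robot as it stands.
- The arm moves only by the tool carry_out, never from a script. Its argument "moves" is a list of rows, each an object of numbers: "x", "y", "z": the shift along the tool's x, y, z in units of 25 mm (1.0 is 25 mm); "turn": the turn about the tool's z in rad. In form: [{"x": .., "y": .., "z": .., "turn": ..}, ...]. A call has exactly 8 rows; each row shifts and turns the commanded pose from where the row before left it, along the tool's axes as they then stand; what a row does not reach is not made up. A row lasts 1/10 s, in which the tool goes at most 50 mm and 8.59 degrees, less where a joint would pass 70% of its speed; a pose out of reach is approached as far as the arm can. A call is refused whole if a number of a shift passes 1 or a number of a turn 0.15, either way. A call with a gripper value outside its range is refused whole. "grip" is the finger opening in mm, from 0 to 85.4, set as the call begins (left out, the last holds). The fingers move at their own pace and stop on an object; "newtons" is the grip in N (left out, the last holds). Time passes only in rows, so rows that do not move let the fingers close, or fill a call up. It gives the time, the measured TCP pose, the force, the opening and the grip force at its end, in the units of the state.
- ctrl.get_obs(): the state, without advancing time (a new reading comes with each control period).
- ctrl.get_image(name): name is "scene" or "top"; returns the picture (400x640x3 uint8, red, green, blue); there is no depth.
- ctrl.calibration(name): a dict with "fx", "fy", "cx", "cy" (pixels), "R" (3x3) and "t" (3): a world point X has camera coordinates R X + t. Camera axes: x right, y down, z forward; pixel columns grow to the right and rows downward; lengths in m; the calibration is good to about 2 mm. A picture is of the moment at which its call begins. calibration takes no time and is no camera call.
- ctrl.finish_job(): hands the job in; it is judged then, once.
Trained networks look in the newest picture that a camera, given by its name, has taken for a name from the list of things; names that differ only in an ending like _2 or _b are one class to them, and where a whole thing is asked for, a point or a joint stands for the part that bears it (a point fixed in the world has none). Each returns a list of dicts, best first, with "confidence" (0 to 1); they miss things now and then, are a little off and sometimes report something else, mostly with a low value. They report only what shows in the picture. A call takes as long as a camera call. They do not tell look-alikes from the thing itself.
- ctrl.look_for(camera, query): "rect" ([left, top, width, height] in pixels, round what is visible of it).
- ctrl.mark_of(camera, query): "pixel" ([column, row] in pixels: a listed point, or the origin of a listed thing).
The state is a dict: "t": time; "q": joint angles; "dq": joint speeds; "effort": joint torques, N m; "tool_pos": TCP position; "tool_rot": TCP orientation; "contact_force": force on the tool from outside, world axes, zero at the start; "wrist_torque": the same for the moment, N m; "opening": finger opening in m; "grip_force": force on a finger pad.
Only numpy, scipy, OpenCV 4.12 (cv2) and the standard library are available. Lean on these libraries where they do the work, as an engineer would, in place of code of your own. Each camera call takes 0.05 s, during which the arm holds its last target. There are 200 camera calls.

## Working session

There is one attempt and no reset: what is moved stays moved. The work goes in short steps, Python scripts to look and compute and a tool call to move; the robot and the scene stay as the last step left them, time stands still between calls to the robot, and variables do not carry over. Pictures are saved under pics/ and viewed, at most 10 in all, crops included, and the job is handed in when it is done.

Besides the shell and the picture viewer there is one more tool, called after "Emit:" as name(argument=value, ...) on one line, values as JSON. carry_out: Moves the arm, as the interface text tells. Its arguments: {"type":"object","properties":{"moves":{"type":"array"},"grip":{"type":"number"},"newtons":{"type":"number"}},"required":["moves"]}

```bash
mkdir -p pics
cat > h.py <<'E'
import numpy as np, cv2
from station import ctrl
from scipy.spatial.transform import Rotation as Ro
def ray(cam,px,z):
    c=ctrl.calibration(cam); R=np.array(c["R"]); t=np.array(c["t"])
    d=R.T@np.array([(px[0]-c["cx"])/c["fx"],(px[1]-c["cy"])/c["fy"],1]); o=-R.T@t
    return o+d*(z-o[2])/d[2]
def proj(cam,X):
    c=ctrl.calibration(cam); p=np.array(c["R"])@np.array(X)+np.array(c["t"])
    return np.array([c["fx"]*p[0]/p[2]+c["cx"],c["fy"]*p[1]/p[2]+c["cy"]])
def save(cam,n): 
    im=ctrl.get_image(cam)[:,:,::-1].copy(); cv2.imwrite("pics/"+n,im); return im
E
python3 - <<'E'
from h import *
a=save("top","top0.png"); b=save("scene","scene0.png")
for cam in("top","scene"):
    c=ctrl.calibration(cam);print(cam,(-np.array(c["R"]).T@np.array(c["t"])).round(3),c["fx"])
    for q,z in(("filter_mouth",.1),("filter",0),("cap",0),("cap_grip",.05)):
        for r in ctrl.mark_of(cam,q)[:4]: print(cam,q,round(r["confidence"],2),np.round(r["pixel"],1),ray(cam,r["pixel"],z).round(4))
o=ctrl.get_obs();print({k:np.round(v,3) for k,v in o.items()})
E
```

```text
top [0.499 0.044 1.191] 414.5230799227384
top filter_mouth 0.77 [408.5 222.3] [ 0.5054 -0.2017  0.1   ]
top filter 0.92 [402.  227.2] [ 0.4922 -0.205   0.    ]
top cap 0.97 [297.3 248.4] [0.4379 0.0969 0.    ]
top cap 0.96 [334.1 217.9] [ 0.5229 -0.0102  0.    ]
top cap 0.62 [329.2 180. ] [0.6326 0.0015 0.    ]
top cap 0.6 [293.7 207.6] [0.5548 0.1053 0.    ]
top cap_grip 0.9 [333.8 182.3] [ 0.6204 -0.0093  0.05  ]
top cap_grip 0.71 [295.7 250.1] [0.436  0.0992 0.05  ]
top cap_grip 0.65 [337.2 218.5] [ 0.5201 -0.0164  0.05  ]
top cap_grip 0.58 [291.7 202.4] [0.5669 0.108  0.05  ]
scene [0.97  0.678 0.768] 418.70713815986346
scene filter 0.57 [293.9 170.6] [ 0.4936 -0.2041  0.    ]
scene cap 0.93 [321.5 208.7] [ 0.5187 -0.0172  0.    ]
scene cap 0.66 [369.5 224. ] [0.4488 0.1016 0.    ]
scene cap 0.63 [288.8 225.3] [ 0.6236 -0.0126  0.    ]
scene cap 0.61 [335.9 243.1] [0.5588 0.1071 0.    ]
scene cap_grip 0.9 [288.5 214.9] [6.283e-01 5.000e-04 5.000e-02]
scene cap_grip 0.87 [318.8 195.6] [ 0.526  -0.0178  0.05  ]
scene cap_grip 0.84 [338.4 232.3] [0.5608 0.1193 0.05  ]
{'t': np.float64(0.5), 'q': array([ 1.142,  0.053,  1.613, -0.   ,  1.476, -0.119]), 'dq': array([ 0.   ,  0.001, -0.002, -0.001,  0.001,  0.001]), 'effort': array([ 1.0000e-03, -3.9322e+01, -3.7003e+01,  0.0000e+00,  1.0000e-03,
        0.0000e+00]), 'tool_pos': array([0.191, 0.595, 0.231]), 'tool_rot': array([-0.485, -3.104,  0.   ]), 'contact_force': array([-0.191,  0.507,  0.163]), 'wrist_torque': array([-0.039,  0.014, -0.046]), 'grip_force': np.float64(0.0), 'opening': np.float64(0.085)}
```

View pics/top0.png

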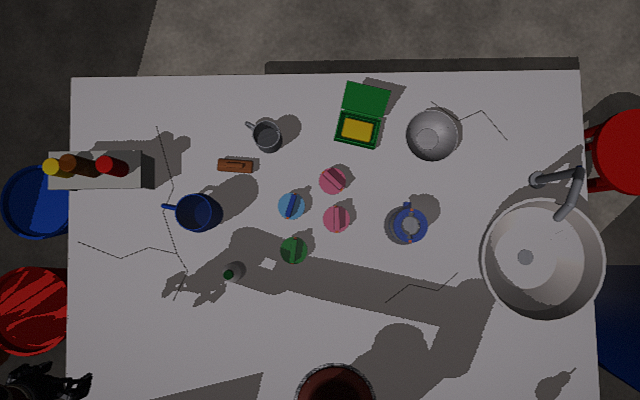

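View pics/scene0.png

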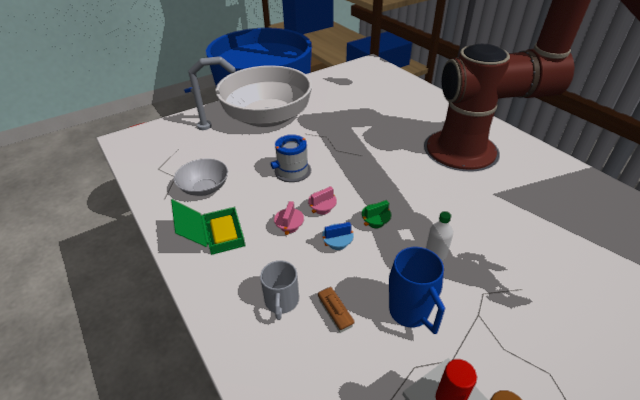

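The top view shows the light-blue cap at (291,206), with pink caps at (332,180) and (337,218) and a green one at (293,250). The filter collar is at (410,224), with orange dabs. Next I'll measure the cap, bar and collar by colour.

Run:
```python
from h import *
a=cv2.imread("pics/top0.png"); 
cr=[cv2.resize(a[y-30:y+30,x-30:x+30],None,fx=6,fy=6,interpolation=cv2.INTER_CUBIC) for x,y in((291,206),(409,222))]
b=cv2.imread("pics/scene0.png")
cr.append(cv2.resize(b[130:190,262:322],None,fx=6,fy=6,interpolation=cv2.INTER_CUBIC)[:, :])
v=np.hstack(cr); v=cv2.resize(v,(799,266)); cv2.imwrite("pics/c.png",v)
hsv=cv2.cvtColor(a,cv2.COLOR_BGR2HSV)
for n,x,y in(("cap",291,206),("fil",409,222)):
    P=hsv[y-25:y+25,x-25:x+25].reshape(-1,3); 
    ys,xs=np.mgrid[y-25:y+25,x-25:x+25]; xs=xs.ravel();ys=ys.ravel()
    H,S,V=P.T.astype(int)
    print(n,np.histogram(H[S>90],bins=18,range=(0,180))[0])
    for nm,m in(("blue",(S>90)&(H>90)&(H<130)),("dark",(S>140)&(H>108)&(H<130)),("orange",(S>90)&(H<25))):
        if m.sum()<2: continue
        p=np.c_[xs[m],ys[m]].astype(float); mean=p.mean(0); w,vec=np.linalg.eigh(np.cov(p.T))
        print(nm,m.sum(),mean.round(2),w.round(1),vec[:,1].round(3),p.min(0),p.max(0))
        if nm=="orange": print(p.tolist())
```

```text
cap [  5   5   0   0   0   0   0   0   0   0 412 121   0   0   0   0   0   0]
blue 533 [290.9 205.7] [40.9 46.4] [-0.963 -0.268] [278. 193.] [304. 218.]
dark 111 [290.31 205.28] [ 2.  43.3] [-0.296  0.955] [285. 194.] [295. 216.]
orange 10 [291.  205.5] [  0.5 179.1] [-0.301  0.954] [286. 193.] [296. 218.]
[[294.0, 193.0], [295.0, 193.0], [296.0, 193.0], [294.0, 194.0], [295.0, 194.0], [287.0, 217.0], [288.0, 217.0], [286.0, 218.0], [287.0, 218.0], [288.0, 218.0]]
fil [ 10   4   0   0   0   0   0   0   0   0   0 615   1   0   0   2   0   2]
blue 616 [409.67 223.88] [100.1 110.1] [0.568 0.823] [389. 202.] [427. 242.]
dark 470 [409.99 224.64] [ 97.3 108.9] [-0.808 -0.589] [394. 202.] [426. 241.]
orange 14 [410.29 222.79] [  0.5 269.1] [-0.043  0.999] [409. 208.] [412. 242.]
[[410.0, 208.0], [411.0, 208.0], [410.0, 209.0], [411.0, 209.0], [412.0, 209.0], [410.0, 210.0], [411.0, 210.0], [412.0, 210.0], [409.0, 240.0], [410.0, 240.0], [409.0, 241.0], [410.0, 241.0], [409.0, 242.0], [410.0, 242.0]]
```

View pics/c.png

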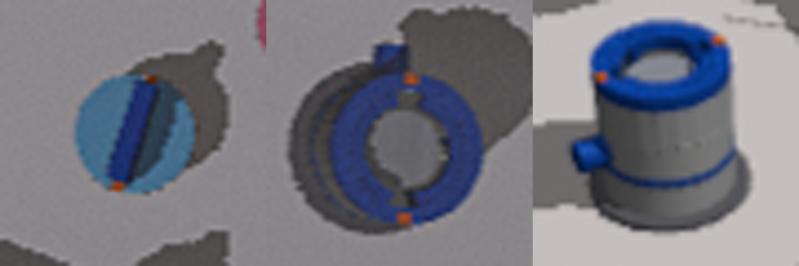

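The crop shows the cap's bar running up-right with orange lugs at its ends. The collar's dabs, and so its slots, are nearly vertical in the image. Next I'll triangulate them.

```bash
cat >> h.py <<'E'
def tri(pxs):
    A=[];b=[]
    for cam,p in pxs:
        c=ctrl.calibration(cam);R=np.array(c["R"]);t=np.array(c["t"]);u=(p[0]-c["cx"])/c["fx"];v=(p[1]-c["cy"])/c["fy"]
        A+= [u*R[2]-R[0],v*R[2]-R[1]]; b+=[t[0]-u*t[2],t[1]-v*t[2]]
    s=np.linalg.lstsq(np.array(A),np.array(b),rcond=None); return s[0]
E
python3 - <<'E'
from h import *
b=cv2.imread("pics/scene0.png");h=cv2.cvtColor(b,cv2.COLOR_BGR2HSV)
def bl(x0,y0,x1,y1):
    H,S,V=[h[y0:y1,x0:x1,i].astype(int) for i in range(3)]
    m=((S>110)&(H<20)).astype(np.uint8); n,_,st,ce=cv2.connectedComponentsWithStats(m)
    return [(st[i,4],(ce[i]+[x0,y0]).round(1)) for i in range(1,n)]
print("dabs",bl(262,125,322,165)); print("lugs",bl(318,215,362,256))
d=sorted([x for x in bl(262,125,322,165) if x[0]>2],key=lambda s:s[1][0])
print(proj("scene",[.54,-.203,.115]),proj("scene",[.46,-.203,.115]))
T=[(410.9,209.2),(409.5,241.)]
for k in(0,1):print([tri([("top",T[i]),("scene",d[i^k][1])]).round(4) for i in(0,1)])
for z in(.1,.11,.115,.12):
    p,q=[ray("top",t,z) for t in T]; print(z,((p+q)/2).round(4),np.linalg.norm(p-q).round(4),np.arctan2((p-q)[1],(p-q)[0]).round(3))
p,q=ray("top",(294.9,193.4),.014),ray("top",(287.2,217.6),.014)
# bar blob
print("lugs mid",((p+q)/2).round(4),np.arctan2((p-q)[1],(p-q)[0]).round(3))
c=ctrl.calibration
p0=ray("top",(290.9,205.7),.035);print("flange",p0.round(4))
for s in(-.296,):
    m=ray("top",(290.31,205.28),.063);e=ray("top",(290.31+2.96,205.28-9.55),.063)-m;print("bar",m.round(4),np.arctan2(e[1],e[0]).round(3))
R=Ro.from_rotvec(ctrl.get_obs()["tool_rot"]).as_matrix();print(R.round(3))
E
```

```text
dabs [(np.int32(4), array([303.5, 138.5])), (np.int32(2), array([276.5, 147. ]))]
lugs [(np.int32(4), array([351.5, 231.5])), (np.int32(5), array([323.4, 236.8])), (np.int32(6), array([325.7, 244.3]))]
[277.37118937 143.69336001] [301.90969177 134.63100627]Traceback (most recent call last):
  File "<stdin>", line 11, in <module>
IndexError: list index out of range
```

Run:
```python
from h import *
d=[(277,147),(303.5,138.7)]
T=[(410.9,209.2),(409.5,241.)]
print([tri([("top",T[i]),("scene",d[i])]).round(4) for i in(0,1)])
for z in(.1,.11,.115,.12):
    p,q=[ray("top",t,z) for t in T]; print(z,((p+q)/2).round(4),np.linalg.norm(p-q).round(4),np.arctan2((p-q)[1],(p-q)[0]).round(3))
p,q=ray("top",(294.9,193.4),.014),ray("top",(287.2,217.6),.014)
print("lugs mid",((p+q)/2).round(4),np.arctan2((p-q)[1],(p-q)[0]).round(3))
p0=ray("top",(290.9,205.7),.035);print("flange",p0.round(4))
m=ray("top",(290.31,205.28),.063);e=ray("top",(290.31+2.96,205.28-9.55),.063)-m;print("bar",m.round(4),np.arctan2(e[1],e[0]).round(3))
R=Ro.from_rotvec(ctrl.get_obs()["tool_rot"]).as_matrix();print(R.round(3))
```

```text
[array([ 0.5396, -0.209 ,  0.1005]), array([ 0.456 , -0.2025,  0.1001])]
0.1 [ 0.498  -0.2059  0.1   ] 0.0838 -0.078
0.11 [ 0.498  -0.2037  0.11  ] 0.0831 -0.078
0.115 [ 0.498  -0.2025  0.115 ] 0.0827 -0.078
0.12 [ 0.498  -0.2014  0.12  ] 0.0823 -0.078
lugs mid [0.5603 0.112  0.014 ] -0.324
flange [0.5586 0.1112 0.035 ]
bar [0.5584 0.1112 0.063 ] -0.316
[[-0.952  0.305 -0.   ]
 [ 0.305  0.952 -0.   ]
 [-0.    -0.    -1.   ]]
```

Emit:
carry_out(moves=[{"x": -1,"y": -0.7},{"x": -1,"y": -0.7},{"x": -1,"y": -0.7},{"x": -1,"y": -0.7},{"x": -1,"y": -0.7},{"x": -1,"y": -0.7},{"x": -1,"y": -0.7},{"x": -1,"y": -0.7}], grip=50, newtons=60)

```text
validation failed for argument at $.mo...
```

Emit:
carry_out(moves=[{"x": -1,"y": -0.7},{"x": -1,"y": -0.7},{"x": -1,"y": -0.7},{"x": -1,"y": -0.7},{"x": -1,"y": -0.7},{"x": -1,"y": -0.7},{"x": -1,"y": -0.7},{"x": -1,"y": -0.7}])

```text
validation failed for argument at $.mo...
```

Emit:
carry_out(moves=[{"x": -1,"y": -0.7},{"x": -1,"y": -0.7},{"x": -1,"y": -0.7},{"x": -0.9,"y": -0.7},{"z": 0.9},{"z": 0.9},{"z": 0.9},{"z": 0.9}])

```text
validation failed for argument at $.mo...
```

Each row probably needs all four numbers, so I'll retry with every key filled in.

Emit:
carry_out(moves=[{"x": -1,"y": -0.7,"z": 0,"turn": 0},{"x": -1,"y": -0.7,"z": 0,"turn": 0},{"x": -1,"y": -0.7,"z": 0,"turn": 0},{"x": -1,"y": -0.7,"z": 0,"turn": 0},{"x": -1,"y": -0.7,"z": 0,"turn": 0},{"x": -1,"y": -0.7,"z": 0,"turn": 0},{"x": -1,"y": -0.7,"z": 0,"turn": 0},{"x": -1,"y": -0.7,"z": 0,"turn": 0}], grip=50, newtons=60)

```text
t: 1.3
tool_pos: [0.339, 0.3999, 0.2315]
tool_rot: [0.484, 3.104, 0.001]
contact_force: [-0.4, 0.3, 1.1]
opening: 0.0498
grip_force: 0.0
```

Emit:
carry_out(moves=[{"x": -1,"y": -0.7,"z": 0,"turn": 0},{"x": -1,"y": -0.7,"z": 0,"turn": 0},{"x": -1,"y": -0.7,"z": 0,"turn": 0},{"x": -1,"y": -0.7,"z": 0,"turn": 0},{"x": -1,"y": -0.7,"z": 0,"turn": 0},{"x": -1,"y": -0.7,"z": 0,"turn": 0},{"x": -1,"y": -0.7,"z": 0,"turn": 0},{"x": -1,"y": -0.7,"z": 0,"turn": 0}])

```text
t: 2.1
tool_pos: [0.4868, 0.2055, 0.2315]
tool_rot: [0.485, 3.103, 0.0]
contact_force: [0.6, -0.0, -0.2]
opening: 0.05
grip_force: 0.0
```

Emit:
carry_out(moves=[{"x": -1,"y": -0.7,"z": 0,"turn": 0},{"x": -1,"y": -0.7,"z": 0,"turn": 0},{"x": -1,"y": -0.7,"z": 0,"turn": 0},{"x": -0.9,"y": -0.7,"z": 0,"turn": 0},{"x": 0,"y": 0,"z": 0.9,"turn": 0},{"x": 0,"y": 0,"z": 0.9,"turn": 0},{"x": 0,"y": 0,"z": 0.9,"turn": 0},{"x": 0,"y": 0,"z": 0.9,"turn": 0}])

```text
t: 2.9
tool_pos: [0.5578, 0.1101, 0.1406]
tool_rot: [0.485, 3.104, 0.0]
contact_force: [0.6, 0.6, 0.3]
opening: 0.0499
grip_force: 0.0
```

Emit:
carry_out(moves=[{"x": 0,"y": 0.05,"z": 1,"turn": 0},{"x": 0,"y": 0,"z": 1,"turn": 0},{"x": 0,"y": 0,"z": 0.8,"turn": 0},{"x": 0,"y": 0,"z": 0.6,"turn": 0},{"x": 0,"y": 0,"z": 0.4,"turn": 0},{"x": 0,"y": 0,"z": 0.2,"turn": 0},{"x": 0,"y": 0,"z": 0,"turn": 0},{"x": 0,"y": 0,"z": 0,"turn": 0}])

```text
t: 3.7
tool_pos: [0.5588, 0.1115, 0.0423]
tool_rot: [0.484, 3.102, 0.001]
contact_force: [-0.3, -0.7, 0.4]
opening: 0.0499
grip_force: 0.0
```

Emit:
carry_out(moves=[{"x": 0,"y": 0,"z": 0,"turn": 0},{"x": 0,"y": 0,"z": 0,"turn": 0},{"x": 0,"y": 0,"z": 0,"turn": 0},{"x": 0,"y": 0,"z": 0,"turn": 0},{"x": 0,"y": 0,"z": 0,"turn": 0},{"x": 0,"y": 0,"z": 0,"turn": 0},{"x": 0,"y": 0,"z": 0,"turn": 0},{"x": 0,"y": 0,"z": 0,"turn": 0}], grip=5)

```text
t: 4.5
tool_pos: [0.5587, 0.1114, 0.0421]
tool_rot: [0.485, 3.103, 0.0]
contact_force: [-1.0, -0.0, 5.6]
opening: 0.0131
grip_force: 59.3
```

Emit:
carry_out(moves=[{"x": 0,"y": 0,"z": -0.3,"turn": 0},{"x": 0,"y": 0,"z": -0.7,"turn": 0},{"x": 0,"y": 0,"z": -1,"turn": 0},{"x": 0,"y": 0,"z": -1,"turn": 0},{"x": 0,"y": 0,"z": -1,"turn": 0},{"x": 0,"y": 0,"z": -1,"turn": 0},{"x": 0,"y": -0.4,"z": -0.5,"turn": 0},{"x": 0,"y": -0.8,"z": 0,"turn": 0}])

```text
t: 5.3
tool_pos: [0.5497, 0.0829, 0.1809]
tool_rot: [0.482, 3.101, 0.001]
contact_force: [-0.1, -0.9, -1.0]
opening: 0.0127
grip_force: 58.6
```

Emit:
carry_out(moves=[{"x": -0.2,"y": -1,"z": 0,"turn": 0},{"x": -0.2,"y": -1,"z": 0,"turn": 0},{"x": -0.2,"y": -1,"z": 0,"turn": 0},{"x": -0.2,"y": -1,"z": 0,"turn": 0},{"x": -0.2,"y": -1,"z": 0,"turn": 0},{"x": -0.2,"y": -1,"z": 0,"turn": 0},{"x": -0.2,"y": -1,"z": 0,"turn": 0},{"x": -0.1,"y": -1,"z": 0,"turn": 0}])

```text
t: 6.1
tool_pos: [0.5223, -0.1203, 0.1775]
tool_rot: [-0.485, -3.102, -0.0]
contact_force: [-0.7, 0.3, -0.6]
opening: 0.013
grip_force: 58.6
```

Emit:
carry_out(moves=[{"x": 0,"y": -1,"z": 0,"turn": 0},{"x": 0,"y": -1,"z": 0,"turn": 0},{"x": 0,"y": -1,"z": 0,"turn": 0},{"x": 0,"y": -0.6,"z": 0,"turn": -0.08},{"x": 0,"y": 0,"z": 0,"turn": -0.1},{"x": 0,"y": 0,"z": 0,"turn": -0.05},{"x": 0,"y": 0,"z": 0,"turn": 0},{"x": 0,"y": 0,"z": 0,"turn": 0}])

```text
t: 6.9
tool_pos: [0.4954, -0.2047, 0.1779]
tool_rot: [-0.127, -3.138, -0.001]
contact_force: [0.7, -0.4, -1.5]
opening: 0.0131
grip_force: 58.7
```

Run:
```python
from h import *
o=ctrl.get_obs(); p=o["tool_pos"];R=Ro.from_rotvec(o["tool_rot"]).as_matrix();print(p.round(4),R[:,0].round(3),np.round(o["contact_force"],2))
a=save("top","top1.png"); b=save("scene","scene1.png")
u=proj("top",p).astype(int);w=proj("scene",p-[0,0,.06]).astype(int)
f=lambda i,c:cv2.resize(i[c[1]-40:c[1]+40,c[0]-40:c[0]+40],(399,399),interpolation=cv2.INTER_CUBIC)
cv2.imwrite("pics/c1.png",np.hstack([f(a,u),f(b,w)]));print(u,w)
```

```text
[ 0.4954 -0.2047  0.1779] [-0.997  0.081  0.002] [ 0.7 -0.4 -1.5]
[417 226] [290 137]
```

View pics/c1.png

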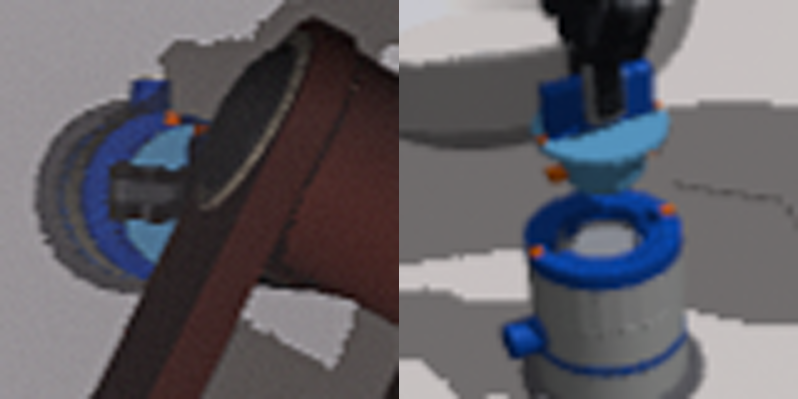

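The picture shows the cap held upright over the collar, lugs in line with the dabs. Next I'll centre it and lower it gently.

Emit:
carry_out(moves=[{"x": -0.11,"y": -0.05,"z": 0,"turn": 0},{"x": 0,"y": 0,"z": 0.4,"turn": 0},{"x": 0,"y": 0,"z": 0.4,"turn": 0},{"x": 0,"y": 0,"z": 0.3,"turn": 0},{"x": 0,"y": 0,"z": 0.1,"turn": 0},{"x": 0,"y": 0,"z": 0,"turn": 0},{"x": 0,"y": 0,"z": 0,"turn": 0},{"x": 0,"y": 0,"z": 0,"turn": 0}])

```text
t: 7.8
tool_pos: [0.4992, -0.2064, 0.1494]
tool_rot: [0.125, 3.138, -0.001]
contact_force: [0.8, -0.2, -1.5]
opening: 0.0129
grip_force: 58.7
```

Emit:
carry_out(moves=[{"x": 0,"y": 0,"z": 0.05,"turn": 0},{"x": 0,"y": 0,"z": 0.05,"turn": 0},{"x": 0,"y": 0,"z": 0.05,"turn": 0},{"x": 0,"y": 0,"z": 0.05,"turn": 0},{"x": 0,"y": 0,"z": 0.05,"turn": 0},{"x": 0,"y": 0,"z": 0.05,"turn": 0},{"x": 0,"y": 0,"z": 0,"turn": 0},{"x": 0,"y": 0,"z": 0,"turn": 0}])

```text
t: 8.6
tool_pos: [0.4988, -0.2062, 0.1413]
tool_rot: [-0.125, -3.139, -0.0]
contact_force: [0.0, -0.0, -1.2]
opening: 0.0129
grip_force: 58.6
```

Emit:
carry_out(moves=[{"x": 0.02,"y": 0,"z": 0.04,"turn": 0},{"x": 0,"y": 0,"z": 0.04,"turn": 0},{"x": 0,"y": 0,"z": 0.04,"turn": 0},{"x": 0,"y": 0,"z": 0.04,"turn": 0},{"x": 0,"y": 0,"z": 0.04,"turn": 0},{"x": 0,"y": 0,"z": 0.04,"turn": 0},{"x": 0,"y": 0,"z": 0,"turn": 0},{"x": 0,"y": 0,"z": 0,"turn": 0}])

```text
t: 9.4
tool_pos: [0.4983, -0.2062, 0.1353]
tool_rot: [-0.125, -3.139, -0.0]
contact_force: [0.5, -0.0, -1.3]
opening: 0.0126
grip_force: 58.6
```

Emit:
carry_out(moves=[{"x": 0,"y": 0,"z": 0.03,"turn": 0},{"x": 0,"y": 0,"z": 0.03,"turn": 0},{"x": 0,"y": 0,"z": 0.03,"turn": 0},{"x": 0,"y": 0,"z": 0,"turn": 0},{"x": 0,"y": 0,"z": 0,"turn": 0},{"x": 0,"y": 0,"z": 0,"turn": 0},{"x": 0,"y": 0,"z": 0,"turn": 0},{"x": 0,"y": 0,"z": 0,"turn": 0}])

```text
t: 10.2
tool_pos: [0.4984, -0.2062, 0.1331]
tool_rot: [0.125, 3.139, -0.0]
contact_force: [0.5, 0.3, -1.4]
opening: 0.0125
grip_force: 58.6
```

Emit:
carry_out(moves=[{"x": 0,"y": 0,"z": 0.03,"turn": 0},{"x": 0,"y": 0,"z": 0.03,"turn": 0},{"x": 0,"y": 0,"z": 0.03,"turn": 0},{"x": 0,"y": 0,"z": 0.03,"turn": 0},{"x": 0,"y": 0,"z": 0,"turn": 0},{"x": 0,"y": 0,"z": 0,"turn": 0},{"x": 0,"y": 0,"z": 0,"turn": 0},{"x": 0,"y": 0,"z": 0,"turn": 0}])

```text
t: 11.0
tool_pos: [0.4984, -0.2062, 0.1301]
tool_rot: [0.125, 3.139, -0.0]
contact_force: [0.4, 0.1, -0.6]
opening: 0.0125
grip_force: 58.6
```

Run:
```python
from h import *
o=ctrl.get_obs(); print(np.round(o["contact_force"],2),np.round(o["wrist_torque"],3),o["tool_pos"])
```

```text
[ 0.43  0.09 -0.6 ] [-0.003 -0.046 -0.017] [ 0.49836762 -0.20622641  0.13011916]
```

The lugs have dropped past the rim into the slots and reached the spring. Next I'll push in.

Emit:
carry_out(moves=[{"x": 0,"y": 0,"z": 0.06,"turn": 0},{"x": 0,"y": 0,"z": 0.06,"turn": 0},{"x": 0,"y": 0,"z": 0.06,"turn": 0},{"x": 0,"y": 0,"z": 0.06,"turn": 0},{"x": 0,"y": 0,"z": 0.06,"turn": 0},{"x": 0,"y": 0,"z": 0,"turn": 0},{"x": 0,"y": 0,"z": 0,"turn": 0},{"x": 0,"y": 0,"z": 0,"turn": 0}])

```text
t: 11.8
tool_pos: [0.4986, -0.2063, 0.123]
tool_rot: [0.125, 3.139, -0.001]
contact_force: [-1.5, 0.6, 4.5]
opening: 0.0127
grip_force: 59.4
```

Emit:
carry_out(moves=[{"x": 0,"y": 0,"z": 0.06,"turn": 0},{"x": 0,"y": 0,"z": 0.06,"turn": 0},{"x": 0,"y": 0,"z": 0.06,"turn": 0},{"x": 0,"y": 0,"z": 0.06,"turn": 0},{"x": 0,"y": 0,"z": 0.06,"turn": 0},{"x": 0,"y": 0,"z": 0,"turn": 0},{"x": 0,"y": 0,"z": 0,"turn": 0},{"x": 0,"y": 0,"z": 0,"turn": 0}])

```text
t: 12.6
tool_pos: [0.4986, -0.2064, 0.1163]
tool_rot: [0.125, 3.139, -0.001]
contact_force: [-2.9, 2.2, 10.1]
opening: 0.0125
grip_force: 60.2
```

```bash
cat > s.py <<'E'
from h import *
o=ctrl.get_obs(); print(np.round(o["contact_force"],2),np.round(o["wrist_torque"],3),o["tool_pos"].round(4) if hasattr(o["tool_pos"],"round") else o["tool_pos"])
R=Ro.from_rotvec(o["tool_rot"]).as_matrix();print("yaw",np.arctan2(-R[1,0],-R[0,0]).round(3),R[:,2].round(3))
E
python3 s.py
```

```text
[-2.86  2.21 10.07] [0.364 0.619 0.029] [ 0.4986 -0.2064  0.1163]
yaw -0.08 [ 0. -0. -1.]
```

Emit:
carry_out(moves=[{"x": 0.03,"y": 0.02,"z": 0.02,"turn": 0},{"x": 0,"y": 0,"z": 0.02,"turn": 0},{"x": 0,"y": 0,"z": 0,"turn": 0},{"x": 0,"y": 0,"z": 0,"turn": 0.05},{"x": 0,"y": 0,"z": 0,"turn": 0.05},{"x": 0,"y": 0,"z": 0,"turn": 0.05},{"x": 0,"y": 0,"z": 0,"turn": 0.05},{"x": 0,"y": 0,"z": 0,"turn": 0}])

```text
t: 13.4
tool_pos: [0.499, -0.2066, 0.1162]
tool_rot: [0.439, 3.107, -0.003]
contact_force: [-1.5, -0.1, 10.1]
opening: 0.0124
grip_force: 60.2
```

```bash
python3 s.py
```

```text
[-1.48 -0.08 10.08] [ 0.088  0.191 -0.034] [ 0.499  -0.2066  0.1162]
yaw -0.281 [ 0.003 -0.002 -1.   ]
```

Emit:
carry_out(moves=[{"x": 0,"y": 0,"z": 0,"turn": 0.06},{"x": 0,"y": 0,"z": 0,"turn": 0.06},{"x": 0,"y": 0,"z": 0,"turn": 0.06},{"x": 0,"y": 0,"z": 0,"turn": 0.06},{"x": 0,"y": 0,"z": 0,"turn": 0.06},{"x": 0,"y": 0,"z": 0,"turn": 0.05},{"x": 0,"y": 0,"z": 0,"turn": 0},{"x": 0,"y": 0,"z": 0,"turn": 0}])

```text
t: 14.2
tool_pos: [0.4992, -0.2067, 0.1163]
tool_rot: [0.972, 2.983, -0.002]
contact_force: [-1.3, -1.6, 10.6]
opening: 0.0127
grip_force: 60.2
```

```bash
python3 s.py
```

```text
[-1.31 -1.63 10.59] [ 0.087  0.141 -0.112] [ 0.4992 -0.2067  0.1163]
yaw -0.63 [ 0.004 -0.002 -1.   ]
```

Emit:
carry_out(moves=[{"x": 0,"y": 0,"z": 0,"turn": 0.05},{"x": 0,"y": 0,"z": 0,"turn": 0.05},{"x": 0,"y": 0,"z": 0,"turn": 0.05},{"x": 0,"y": 0,"z": 0,"turn": 0.05},{"x": 0,"y": 0,"z": 0,"turn": 0.05},{"x": 0,"y": 0,"z": 0,"turn": 0.05},{"x": 0,"y": 0,"z": 0,"turn": 0},{"x": 0,"y": 0,"z": 0,"turn": 0}])

```text
t: 15.0
tool_pos: [0.4992, -0.2067, 0.1162]
tool_rot: [1.407, 2.804, -0.001]
contact_force: [-1.4, 0.3, 9.5]
opening: 0.0129
grip_force: 60.2
```

```bash
python3 s.py
```

```text
[-1.39  0.33  9.49] [ 0.027  0.173 -0.084] [ 0.4992 -0.2067  0.1162]
yaw -0.93 [ 0.004 -0.002 -1.   ]
```

Emit:
carry_out(moves=[{"x": 0,"y": 0,"z": 0,"turn": 0.03},{"x": 0,"y": 0,"z": 0,"turn": 0.03},{"x": 0,"y": 0,"z": 0,"turn": 0.03},{"x": 0,"y": 0,"z": 0,"turn": 0.03},{"x": 0,"y": 0,"z": 0,"turn": 0.02},{"x": 0,"y": 0,"z": 0,"turn": 0},{"x": 0,"y": 0,"z": 0,"turn": 0},{"x": 0,"y": 0,"z": 0,"turn": 0}])

```text
t: 15.8
tool_pos: [0.4992, -0.2067, 0.1163]
tool_rot: [1.599, 2.699, -0.0]
contact_force: [-0.5, 0.5, 10.2]
opening: 0.0128
grip_force: 60.2
```

```bash
python3 s.py
```

```text
[-0.45  0.47 10.19] [-0.006  0.1   -0.007] [ 0.4992 -0.2067  0.1163]
yaw -1.07 [ 0.004 -0.003 -1.   ]
```

Emit:
carry_out(moves=[{"x": 0,"y": 0,"z": 0,"turn": 0.02},{"x": 0,"y": 0,"z": 0,"turn": 0.02},{"x": 0,"y": 0,"z": 0,"turn": 0},{"x": 0,"y": 0,"z": 0,"turn": 0},{"x": 0,"y": 0,"z": 0,"turn": 0},{"x": 0,"y": 0,"z": 0,"turn": 0},{"x": 0,"y": 0,"z": 0,"turn": 0},{"x": 0,"y": 0,"z": 0,"turn": 0}])

```text
t: 16.6
tool_pos: [0.4991, -0.2067, 0.1163]
tool_rot: [1.653, 2.667, -0.001]
contact_force: [-1.1, -0.2, 9.9]
opening: 0.0123
grip_force: 60.2
```

```bash
python3 s.py
```

```text
[-1.05 -0.19  9.85] [-0.02   0.225  0.081] [ 0.4991 -0.2067  0.1163]
yaw -1.11 [ 0.004 -0.003 -1.   ]
```

Emit:
carry_out(moves=[{"x": 0,"y": 0,"z": 0,"turn": 0.02},{"x": 0,"y": 0,"z": 0,"turn": 0},{"x": 0,"y": 0,"z": 0,"turn": 0},{"x": 0,"y": 0,"z": 0,"turn": 0},{"x": 0,"y": 0,"z": 0,"turn": 0},{"x": 0,"y": 0,"z": 0,"turn": 0},{"x": 0,"y": 0,"z": 0,"turn": 0},{"x": 0,"y": 0,"z": 0,"turn": 0}])

```text
t: 17.4
tool_pos: [0.4987, -0.2068, 0.1162]
tool_rot: [1.679, 2.651, -0.001]
contact_force: [-1.9, -0.9, 10.2]
opening: 0.0128
grip_force: 60.3
```

```bash
python3 s.py
```

```text
[-1.87 -0.92 10.17] [-0.046  0.348  0.143] [ 0.4987 -0.2068  0.1162]
yaw -1.129 [ 0.003 -0.003 -1.   ]
```

The turning torque is climbing to 0.14 N m, so this is the end stop. I'll ease back slightly and let the cap rise.

Emit:
carry_out(moves=[{"x": 0,"y": 0,"z": 0,"turn": -0.02},{"x": 0,"y": 0,"z": 0,"turn": 0},{"x": 0,"y": 0,"z": -0.06,"turn": 0},{"x": 0,"y": 0,"z": -0.06,"turn": 0},{"x": 0,"y": 0,"z": -0.06,"turn": 0},{"x": 0,"y": 0,"z": -0.06,"turn": 0},{"x": 0,"y": 0,"z": 0,"turn": 0},{"x": 0,"y": 0,"z": 0,"turn": 0}])

```text
t: 18.2
tool_pos: [0.4988, -0.2067, 0.1213]
tool_rot: [1.653, 2.667, -0.001]
contact_force: [1.1, -2.1, 5.5]
opening: 0.0127
grip_force: 59.6
```

```bash
python3 s.py
```

```text
[ 1.1  -2.12  5.53] [-0.275 -0.097  0.041] [ 0.4988 -0.2067  0.1213]
yaw -1.11 [ 0.003 -0.003 -1.   ]
```

Emit:
carry_out(moves=[{"x": 0,"y": 0,"z": -0.04,"turn": 0},{"x": 0,"y": 0,"z": -0.04,"turn": 0},{"x": 0,"y": 0,"z": -0.02,"turn": 0},{"x": 0,"y": 0,"z": 0,"turn": 0},{"x": 0,"y": 0,"z": 0,"turn": 0},{"x": 0,"y": 0,"z": 0,"turn": 0},{"x": 0,"y": 0,"z": 0,"turn": 0},{"x": 0,"y": 0,"z": 0,"turn": 0}])

```text
t: 19.0
tool_pos: [0.4977, -0.2057, 0.1226]
tool_rot: [1.655, 2.67, 0.0]
contact_force: [1.5, -2.7, 5.1]
opening: 0.0125
grip_force: 59.5
```

```bash
python3 s.py
```

```text
[ 1.49 -2.65  5.12] [-0.339 -0.392  0.017] [ 0.4977 -0.2057  0.1226]
yaw -1.11 [ 0. -0. -1.]
```

Emit:
carry_out(moves=[{"x": 0,"y": 0,"z": -0.04,"turn": 0},{"x": 0,"y": 0,"z": 0,"turn": 0},{"x": 0,"y": 0,"z": 0,"turn": 0},{"x": 0,"y": 0,"z": 0,"turn": 0},{"x": 0,"y": 0,"z": 0,"turn": 0},{"x": 0,"y": 0,"z": 0,"turn": 0},{"x": 0,"y": 0,"z": 0,"turn": 0},{"x": 0,"y": 0,"z": 0,"turn": 0}])

```text
t: 19.8
tool_pos: [0.4975, -0.2055, 0.1235]
tool_rot: [-1.655, -2.67, -0.0]
contact_force: [1.6, -1.2, 4.3]
opening: 0.0129
grip_force: 59.3
```

```bash
python3 s.py
```

```text
[ 1.62 -1.24  4.3 ] [-0.118 -0.422  0.025] [ 0.4975 -0.2055  0.1235]
yaw -1.11 [-0.  0. -1.]
```

Emit:
carry_out(moves=[{"x": 0,"y": 0,"z": -0.03,"turn": 0},{"x": 0,"y": 0,"z": 0,"turn": 0},{"x": 0,"y": 0,"z": 0,"turn": 0},{"x": 0,"y": 0,"z": 0,"turn": 0},{"x": 0,"y": 0,"z": 0,"turn": 0},{"x": 0,"y": 0,"z": 0,"turn": 0},{"x": 0,"y": 0,"z": 0,"turn": 0},{"x": 0,"y": 0,"z": 0,"turn": 0}])

```text
t: 20.6
tool_pos: [0.4975, -0.2055, 0.1241]
tool_rot: [-1.655, -2.67, -0.0]
contact_force: [1.7, -2.1, 2.3]
opening: 0.0127
grip_force: 59.1
```

```bash
python3 s.py
```

```text
[ 1.74 -2.14  2.35] [-0.022 -0.454 -0.011] [ 0.4975 -0.2055  0.1241]
yaw -1.11 [-0.  0. -1.]
```

The cap is seated against the notch roof, so I'll release and retreat upward.

Emit:
carry_out(moves=[{"x": 0,"y": 0,"z": 0,"turn": 0},{"x": 0,"y": 0,"z": 0,"turn": 0},{"x": 0,"y": 0,"z": 0,"turn": 0},{"x": 0,"y": 0,"z": 0,"turn": 0},{"x": 0,"y": 0,"z": 0,"turn": 0},{"x": 0,"y": 0,"z": 0,"turn": 0},{"x": 0,"y": 0,"z": 0,"turn": 0},{"x": 0,"y": 0,"z": 0,"turn": 0}], grip=45)

```text
t: 21.4
tool_pos: [0.4976, -0.2056, 0.1243]
tool_rot: [-1.655, -2.67, -0.0]
contact_force: [-0.3, 0.0, 0.1]
opening: 0.0448
grip_force: 0.0
```

Emit:
carry_out(moves=[{"x": 0,"y": 0,"z": -0.3,"turn": 0},{"x": 0,"y": 0,"z": -0.6,"turn": 0},{"x": 0,"y": 0,"z": -1,"turn": 0},{"x": 0,"y": 0,"z": -1,"turn": 0},{"x": 0,"y": 0,"z": -1,"turn": 0},{"x": 0,"y": 0,"z": -1,"turn": 0},{"x": 0,"y": 0,"z": -1,"turn": 0},{"x": 0,"y": 0,"z": -1,"turn": 0}])

```text
t: 22.2
tool_pos: [0.4977, -0.2057, 0.2997]
tool_rot: [1.654, 2.668, 0.0]
contact_force: [0.1, -0.0, -0.3]
opening: 0.0448
grip_force: 0.0
```

Emit:
carry_out(moves=[{"x": 1,"y": 1,"z": 0,"turn": 0},{"x": 1,"y": 1,"z": 0,"turn": 0},{"x": 1,"y": 1,"z": 0,"turn": 0},{"x": 1,"y": 1,"z": 0,"turn": 0},{"x": 1,"y": 1,"z": 0,"turn": 0},{"x": 1,"y": 1,"z": 0,"turn": 0},{"x": 0,"y": 0,"z": 0,"turn": 0},{"x": 0,"y": 0,"z": 0,"turn": 0}])

```text
t: 23.0
tool_pos: [0.5654, -0.0041, 0.2981]
tool_rot: [1.652, 2.67, 0.0]
contact_force: [-0.6, -0.2, -0.8]
opening: 0.0449
grip_force: 0.0
```

```bash
python3 s.py
python3 - <<'E'
from h import *
a=save("top","top2.png"); b=save("scene","scene2.png")
f=lambda i,c,s:cv2.resize(i[c[1]-s:c[1]+s,c[0]-s:c[0]+s],(399,399),interpolation=cv2.INTER_CUBIC)
cv2.imwrite("pics/c2.png",np.hstack([f(a,(409,222),40),f(b,(292,145),40)]))
h=cv2.cvtColor(a,cv2.COLOR_BGR2HSV)[197:247,384:434].astype(int); m=(h[...,1]>110)&(h[...,0]<20)
ys,xs=np.nonzero(m);print([(x+384,y+197) for x,y in zip(xs,ys)])
E
```

```text
[-0.61 -0.18 -0.82] [-0.073 -0.058 -0.072] [ 0.5654 -0.0041  0.2981]
yaw -1.108 [ 0.001 -0.001 -1.   ]
[(np.int64(384), np.int64(197)), (np.int64(385), np.int64(197)), (np.int64(384), np.int64(198)), (np.int64(385), np.int64(198)), (np.int64(384), np.int64(199)), (np.int64(385), np.int64(199)), (np.int64(386), np.int64(199)), (np.int64(384), np.int64(200)), (np.int64(385), np.int64(200)), (np.int64(386), np.int64(200)), (np.int64(384), np.int64(201)), (np.int64(385), np.int64(201)), (np.int64(386), np.int64(201)), (np.int64(384), np.int64(202)), (np.int64(385), np.int64(202)), (np.int64(384), np.int64(203)), (np.int64(385), np.int64(203)), (np.int64(384), np.int64(204)), (np.int64(384), np.int64(205)), (np.int64(384), np.int64(206)), (np.int64(384), np.int64(207)), (np.int64(384), np.int64(208)), (np.int64(411), np.int64(208)), (np.int64(384), np.int64(209)), (np.int64(410), np.int64(209)), (np.int64(411), np.int64(209)), (np.int64(412), np.int64(209)), (np.int64(384), np.int64(210)), (np.int64(410), np.int64(210)), (np.int64(411), np.int64(210)), (np.int64(412), np.int64(210)), (np.int64(384), np.int64(212)), (np.int64(399), np.int64(230)), (np.int64(400), np.int64(230)), (np.int64(399), np.int64(231)), (np.int64(400), np.int64(231)), (np.int64(399), np.int64(232)), (np.int64(400), np.int64(232)), (np.int64(409), np.int64(240)), (np.int64(410), np.int64(240)), (np.int64(409), np.int64(241)), (np.int64(410), np.int64(241)), (np.int64(409), np.int64(242)), (np.int64(410), np.int64(242))]
```

View pics/c2.png

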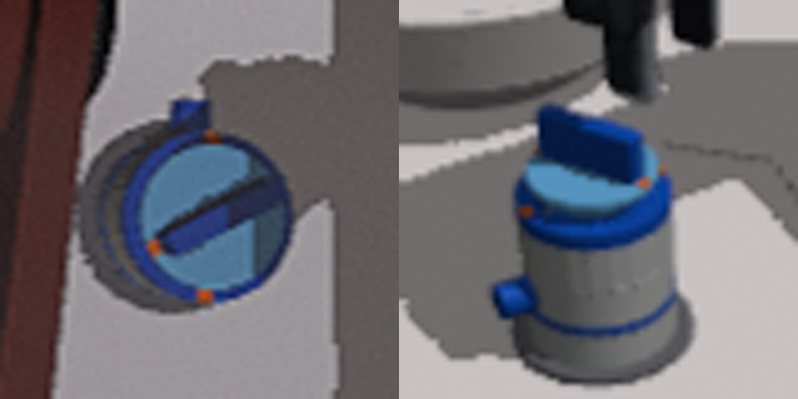

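The picture shows the cap sitting upright in the collar, bar turned about 1.03 rad clockwise of the dabs and the gripper clear. I'll hand it in.

```bash
python3 -c "
from station import ctrl
print(ctrl.finish_job())"
```

```text
the job is handed in; nothing more can be done
None
```

The light-blue cap is back on the filter, turned clockwise to the stop, risen into its notches and upright with the gripper clear. I handed the job in at about 23 s; no verdict came back.

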